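# Clamp a spice jar in the ratchet jar clamp

### The arm

A 6-joint arm with a two-finger parallel gripper is mounted at the origin on a cart in front of the work surface, level with it; the furniture and walls round the work are solid. World frame = base frame: x ahead of the robot, y to its left, z up, the work surface at z = 0. Lengths are in m, angles in degrees, forces in N, time in s.
With the tool pointing down it reaches from about 0.4 to 0.825 m from the base axis. Payload 7 kg.
Tool frame: the origin (TCP) lies on the centre line of the jaws, within the pads' length; the fingertips stand 8 mm ahead of it and the grasp point (between the pads) lies 11 mm behind it; z points along the fingers, y is the line along which they close (so a half turn about z gives the same grasp; the last joint's range is limited). The gripper opens to 88 mm and grips with 3 to 60 N. Pads are 19 mm wide; open, the fingers measure 130 mm over their backs; the gripper's body (78 mm by 193 mm) begins 47 mm behind the grasp point.
Start: joints at [87.897, 20.546, 0.682, 0, -70.136, -16.507], TCP at [0.215, 0.64, 0.235] pointing down, gripper open.
Joint ranges: [-176.03, 176.03], [-82.01, 121.73], [-58.28, 71.71], [-173.87, 95.51], [-174.79, -0.11], [-173.66, 173.66]. Speed limits (degrees/s): [136.94, 136.94, 172.46, 180, 180, 180].

### API

Orientations are given as [roll, pitch, yaw] about the fixed x, y, z axes, in that order (R = Rz(yaw) Ry(pitch) Rx(roll)).
In Python, from plant import telemetry, viewer, close_job, models gives the robot as it stands.
- The arm moves only by the shell command python3 -m handwheel 'ROWS' [FORCE]. ROWS is JSON, a list of rows, each an object with "grip": the closure, from -1 (fully open) to 1 (shut); "travel": the shift along the tool's x, y, z as a fraction of full scale, a list of three; "spin": the turn about the tool's z as a fraction of full scale. A call has 1 to 8 rows; each row shifts and turns the commanded pose from where the row before left it, along the tool's axes as they then stand; what a row does not reach is not made up. Full scale, the value 1, is 0.025 m for a shift and 5 degrees for a turn. A row lasts 1/8 s, in which the tool goes at most 62.5 mm and 10.7 degrees, less where a joint would pass 70% of its speed; a pose out of reach is approached as far as the arm can. A call with a number of a shift or a turn outside -1 to 1 is refused whole. A call with a gripper value outside its range is refused whole. The fingers move at their own pace and stop on an object; FORCE is the grip in N (left out, the last holds). Time passes only in rows, so rows that do not move let the fingers close. It gives the time, the measured TCP pose, the force, the opening and the grip force at its end, in the units of the state.
- telemetry.get_state(): the state, without advancing time (a new reading comes with each control period).
- viewer.capture(name): name is "side" or "top"; returns the picture (400x640x3 uint8, red, green, blue); there is no depth.
- viewer.calibration(name): a dict with "fx", "fy", "cx", "cy" (pixels), "T" (4x4, takes a point from camera to world coordinates). Camera axes: x right, y down, z forward; pixel columns grow to the right and rows downward; lengths in m; the calibration is good to about 2 mm. A picture is of the moment at which its call begins. calibration takes no time and is no camera call.
- close_job(): hands the job in; it is judged then, once.
Trained networks look in the newest picture that a camera, given by its name, has taken for a name from the list of things; names that differ only in an ending like _2 or _b are one class to them, and where a whole thing is asked for, a point or a joint stands for the part that bears it (a point fixed in the world has none). Each returns a list of dicts, best first, with "p" (0 to 1); they miss things now and then, are a little off and sometimes report something else, mostly with a low value. They report only what shows in the picture. A call takes as long as a camera call.
- models.find_in(camera, thing): "position" ([column, row] in pixels, amid what is visible of it).
The state is a dict: "time_s": time; "joints": joint angles; "qd": joint speeds; "joint_torque": joint torques, N m; "tcp_pos": TCP position; "eef_rot": TCP orientation; "contact_force": force on the tool from outside, world axes, zero at the start; "moment": the same for the moment, N m; "gripper_width": finger opening in m; "gripper_force": force on a finger pad.
Only numpy, scipy, OpenCV 4.12 (cv2) and the standard library are available. Lean on these libraries where they do the work, as an engineer would, in place of code of your own. Each camera call takes 0.05 s, during which the arm holds its last target. There are 200 camera calls.

### The job

The spice jar's cap is stuck: pick the thin glass jar up gently, stand it upright on the jar clamp's board between the two jaws and let go of it. Then pump the trigger against the handle, squeeze after squeeze, until the pushing jaw presses the jar against the fixed jaw with its sprung face clearly pushed in but not all the way home, which would crack the glass. Move the jaw only with the trigger, leave the other things where they stand, and finish while still holding the trigger squeezed.

Things in the scene. Friction and masses are not known exactly. Their poses are not given: they have to be found in the camera images.
- jar_centre (a point): the only spice jar: an upright glass cylinder 41 mm wide, 105 mm tall, dark cap of the same width on its top 21 mm, about 0.09 to 0.17 kg. The point lies on its axis half-way up (52.5 mm above its underside), z up. Standing with a shaker and a timer on the front strip of the worktop. Thin glass: the two pads together may press on it with at most 100 N in all (50 N a side)
- clamp: the jar clamp, fixed: a dark wooden board 325 x 110 x 12 mm with a grey ratchet housing (120 x 44 mm, top 60 mm above the worktop) on one half, two upright cork-faced jaws on the other. Origin at worktop height below the place for the jar; x runs along the board from housing to fixed jaw (the pushing direction), z up. Board from x = -239 to +86 mm
- fixed_face (a point): centre of the cork face of the fixed jaw, which looks along -x of the clamp; jaw 60 mm wide, from the board to 64 mm above the worktop. The point lies 45 mm above the worktop
- moving_face (a point): centre of the cork face of the pushing jaw, looking along +x of the clamp; 56 mm wide, its top 60 mm above the worktop, its underside 3 mm above the board. The point lies 45 mm above the worktop and moves with the face. At the start it is 70 to 95 mm from the fixed face. The face is sprung (see joint clamp_pad)
- handle_grip (a point): the fixed black handle, an upright post 16 mm thick along the clamp's x and 26 mm wide, from the housing (60 mm) to 128 mm above the worktop; the point lies inside it on its centre line, 100 mm above the worktop. Its outer side (away from the jaws) is 8 mm from the point along the clamp's -x
- trigger_grip (a point): the trigger, an upright steel lever 12 mm thick, 24 wide, on the jaw side of the handle, top 122 mm above the worktop, hinged 40 mm above it on a level axle. The point lies in its middle 60 mm above the axle and moves with it. Released it leans 0.15 rad to the jaws: handle and trigger measure 60 mm over their outer sides at that height; fully squeezed 41 mm
- clamp_trigger (a joint): turn of the trigger, rad: 0 released, 0.32 fully squeezed (stop). A spring brings it back when let go. Squeezing at the grip point takes about 4 N at the start of the stroke, 8 N at its end, plus ratchet drag (about 3 N), plus whatever the jaw presses with (1:1)
- clamp_rod (a joint): advance of the ratchet rod and pushing jaw, m, 0 to 0.075 (starts at 0 to 0.025). Squeezing drives it 60 mm per rad once the pawl has caught a tooth (up to 5 mm lost): about 15 to 20 mm a full stroke. When the trigger is let go the rod goes back by at most one 5 mm tooth
- clamp_pad (a joint): how far the sprung face of the pushing jaw is pushed in, m: 0 free, 0.014 pushed home. It presses with 1.5 N plus 1.5 N per mm; held well is 2.5 to 12.5 mm
- shaker: bystander, white egg-shaped shaker, 48 mm wide, 60 tall; origin under its centre
- timer: bystander, kitchen timer, round, 60 mm wide, 42 tall; origin under its centre
- shaker_2: bystander, second white shaker behind the clamp; origin under its centre
- mill: bystander, wooden pepper mill 58 mm wide, 170 tall; origin under its centre
- mug: bystander, white mug 80 mm wide, 98 tall; origin under it
- tumbler: bystander, clear glass tumbler 70 mm wide, 124 tall; origin under its centre

How it is judged (in metres and radians):
On the way, in this order (a step that is already met when the one before it is completed fails the run):
1. the jar stands upright on the board between the jaws, let go (z of jar_centre in the frame of clamp between 0.0615 and 0.0675 m and y of jar_centre in the frame of clamp between -0.022 and 0.022 m and x of jar_centre in the frame of fixed_face below -0.015 m and x of jar_centre in the frame of moving_face above 0.015 m and angle between jar_centre's own z axis and vertical below 0.1 rad and contact force between the fingers and jar below 0.1 N), for 0.2 s.
2. the trigger has been pumped until both jaws touch the jar (contact force between each of clamp_pad, fixed_jaw and jar above 2 N and value of joint clamp_trigger above 0.03 rad), for 0.1 s.
At the end, for the whole second after the job is handed in: The jar stands upright on the board within 25 mm of the clamp's centre line, pressed between the jaws with 4 to 22 N (sprung face 2 to 13.5 mm in), at rest, untouched by the robot, while the fingers press the trigger with over 2 N and hold it at least 0.03 rad in (contact force between clamp_pad and jar between 4 and 22 N and contact force between fixed_jaw and jar above 4 N and value of joint clamp_trigger above 0.03 rad and contact force between the fingers and clamp_trigger above 2 N and z of jar_centre in the frame of clamp between 0.0615 and 0.0685 m and y of jar_centre in the frame of clamp between -0.025 and 0.025 m and angle between jar_centre's own z axis and vertical below 0.1 rad and contact force between each of the arm, the fingers and jar below 0.1 N and linear speed of jar below 0.02 m/s); the arm keeps its last pose, push and grip.
It fails at once if the jar is squeezed too hard by the gripper (over 100 N in all) (contact force between the fingers and jar above 100 N).
It fails at once if the sprung face is driven home and the jar crushed (over 30 N) (contact force between clamp_pad and jar above 30 N).
It fails at once if the jar falls over (angle between jar_centre's own z axis and vertical above 0.7 rad).
It fails at once if the robot pushes the rod or pushing jaw itself (over 3 N) (contact force between any of the fingers, the arm and clamp_rod above 3 N).
It fails at once if a bystander is moved more than 30 mm or tipped (distance of any of shaker, timer, shaker_2, mill, mug, tumbler from where it was at the start of the episode above 0.03 m or angle between any of shaker, timer, shaker_2, mill, mug, tumbler's own z axis and vertical above 0.5 rad).
It also fails if it takes over 54 s, if anything falls off the work surface, if the arm or the gripper's body presses on something with over 40 N, if the wrist force passes 120 N, or if a joint passes its speed limit or range.

## Working session

There is one attempt and no reset: what is moved stays moved. The work goes in short steps, Python scripts to look and compute and a shell command to move; the robot and the scene stay as the last step left them, time stands still between calls to the robot, and variables do not carry over. Pictures are saved under pics/ and viewed, at most 10 in all, crops included, and the job is handed in when it is done.

```bash
mkdir -p pics
cat > h.py <<'E'
import numpy as np, cv2
from plant import telemetry, viewer, models
def ray(cam,px):
    c=viewer.calibration(cam);T=np.array(c["T"])
    d=T[:3,:3]@np.array([(px[0]-c["cx"])/c["fx"],(px[1]-c["cy"])/c["fy"],1]);return T[:3,3],d
def at_z(cam,px,z):
    o,d=ray(cam,px);return o+d*(z-o[2])/d[2]
def proj(cam,p):
    c=viewer.calibration(cam);q=np.linalg.inv(np.array(c["T"]))@np.append(p,1)
    return np.array([c["fx"]*q[0]/q[2]+c["cx"],c["fy"]*q[1]/q[2]+c["cy"]])
def tri(a,b):  # (cam,px) pairs
    (o1,d1),(o2,d2)=ray(*a),ray(*b)
    s=np.linalg.lstsq(np.c_[d1,-d2],o2-o1,rcond=None)[0]
    p,q=o1+s[0]*d1,o2+s[1]*d2;return (p+q)/2,np.linalg.norm(p-q)
def save(cam,name):
    im=viewer.capture(cam);cv2.imwrite(f"pics/{name}.png",im[:,:,::-1]);return im
E
python3 - <<'E'
from h import *
np.set_printoptions(precision=3,suppress=True)
save("top","t0");save("side","s0")
print(telemetry.get_state())
for c in("top","side"):print(c,np.array(viewer.calibration(c)["T"])[:3,3])
for t in["jar_centre","fixed_face","moving_face","handle_grip","trigger_grip","shaker","timer","mill","mug","tumbler"]:
    r={c:models.find_in(c,t)[:3] for c in("top","side")}
    print(t,{c:[(np.round(x["position"]),round(x["p"],2)) for x in r[c]] for c in r})
    if r["top"] and r["side"]:print("   tri",tri(("top",r["top"][0]["position"]),("side",r["side"][0]["position"])))
E
```

```text
{'time_s': 0.1, 'joints': array([ 87.897,  20.588,   0.641,  -0.018, -70.138, -16.506]), 'qd': array([-0.099, -0.146,  0.082,  0.065, -0.05 ,  0.06 ]), 'joint_torque': array([ -0.002, -58.416,  29.375,   7.016,   0.01 ,  -0.   ]), 'tcp_pos': array([0.215, 0.639, 0.234]), 'eef_rot': array([179.914,  -0.008, -18.615]), 'contact_force': array([-0.05 ,  0.202,  0.533]), 'moment': array([ 0.02 , -0.019, -0.062]), 'gripper_force': 0.0, 'gripper_width': 0.08768862806210323}
top [-0.394 -0.172  1.495]
side [-0.273 -0.053  1.288]
jar_centre {'top': [(array([260., 232.]), 0.47)], 'side': [(array([255., 245.]), 0.56)]}
   tri (array([0.274, 0.103, 0.324]), np.float64(0.013561515500080636))
fixed_face {'top': [(array([328., 219.]), 0.45)], 'side': [(array([331., 226.]), 0.63)]}
   tri (array([ 0.571, -0.114, -0.042]), np.float64(0.002573242883167961))
moving_face {'top': [(array([357., 228.]), 0.71), (array([351., 219.]), 0.62)], 'side': [(array([178., 255.]), 0.67), (array([476., 238.]), 0.41)]}
   tri (array([-0.446, -0.166,  1.592]), np.float64(0.012523434851494956))
handle_grip {'top': [(arr
[... 435 characters left out ...]
 0.48)]}
   tri (array([-0.5  , -0.167,  1.657]), np.float64(0.03219892515032868))
timer {'top': [(array([284., 235.]), 0.48)], 'side': [(array([281., 248.]), 0.72)]}
   tri (array([0.433, 0.063, 0.027]), np.float64(0.01059414064965616))
mill {'top': [(array([361., 177.]), 0.79), (array([438., 240.]), 0.72), (array([326., 217.]), 0.67)], 'side': [(array([368., 172.]), 0.84), (array([374., 228.]), 0.52)]}
   tri (array([ 0.728, -0.253,  0.083]), np.float64(0.0029477601991469565))
mug {'top': [(array([439., 240.]), 0.86)], 'side': [(array([475., 241.]), 0.75)]}
   tri (array([ 0.404, -0.569,  0.126]), np.float64(0.0033156111855456158))
tumbler {'top': [(array([199., 229.]), 0.73)], 'side': []}
```

View pics/t0.png

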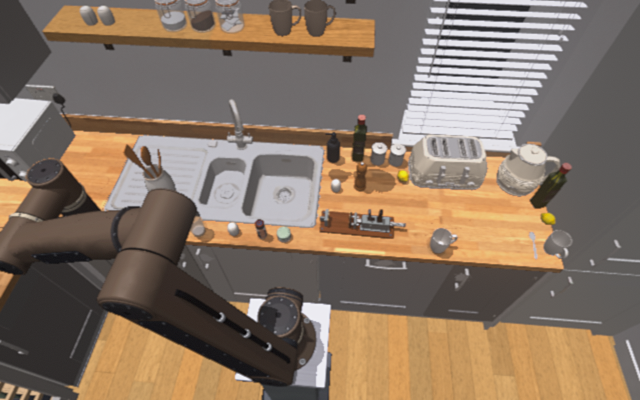

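View pics/s0.png

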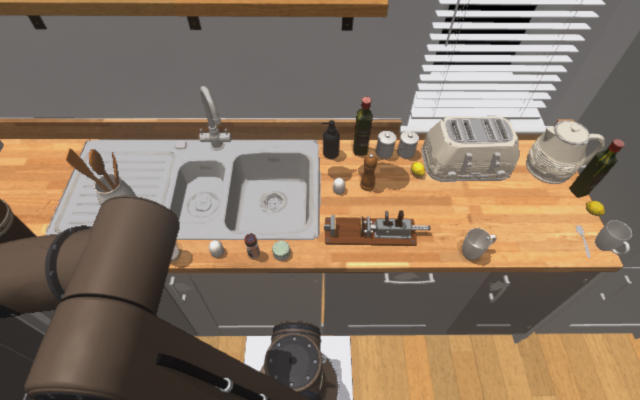

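The top view shows the jar at about (260,229), timer (284,235), and the clamp at (320–405, 210–237), with the fixed jaw on the left. In the side view the jar is at (251,244), the clamp at (325–430, 215–245). I'll zoom in.

Run:
```python
from h import *
for n,(a,b,c,d) in {"s0":(195,265,205,435),"t0":(195,260,190,410)}.items():
    im=cv2.imread(f"pics/{n}.png")[a:b,c:d]
    f=3.4
    if n=="s0": s=cv2.resize(im,(782,238),interpolation=cv2.INTER_CUBIC)
    else: t=cv2.resize(im,(748,221),interpolation=cv2.INTER_CUBIC)
o=np.zeros((470,782,3),np.uint8);o[:238]=s;o[245:466,:748]=t
cv2.imwrite("pics/crop0.png",o)
```

```text
(no output)
```

View pics/crop0.png

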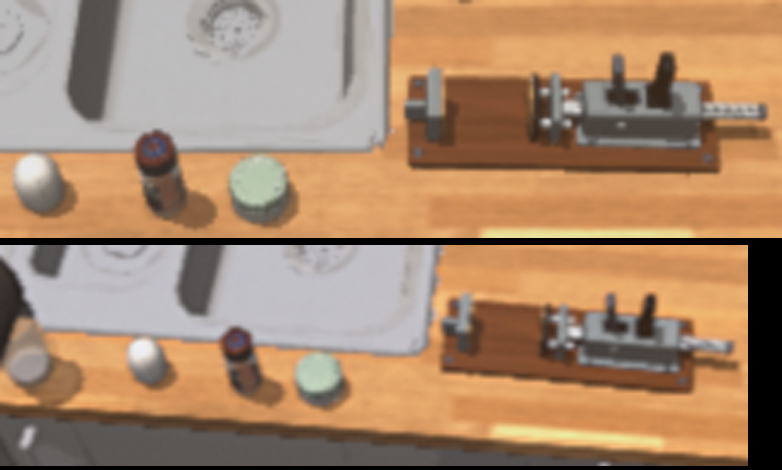

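Run:
```python
from h import *
np.set_printoptions(precision=4,suppress=True)
S=lambda x,y:(205+x/3.4,195+y/3.4)
T=lambda x,y:(190+x/3.4,195+(y-245)/3.4)
cs={"side":[S(410,76),S(408,163),S(719,168),S(717,85)],"top":[T(449,299),T(443,368),T(692,388),T(692,320)]}
obj=[(.086,-.055),(.086,.055),(-.239,.055),(-.239,-.055)] # TL(far,+y world)
for k,v in cs.items():
    w=np.array([at_z(k,p,.012)[:2] for p in v]);print(k,w.tolist())
    # clamp x ~ +y world; clamp y = -x world => far side (large world x) is y=-.055
    z=w[:,0]+1j*w[:,1];o=np.array([complex(*q) for q in obj])
    zm,om=z.mean(),o.mean();r=np.vdot(o-om,z-zm);th=np.angle(r);c=zm-np.exp(1j*th)*om
    print(" origin",c,"yaw",np.degrees(th),"res",abs(z-c-np.exp(1j*th)*o),"scale",abs(r)/np.vdot(o-om,o-om).real)
for n,p,z in [("jar",S(156,143),.105),("timer",S(259,172),.042),("shaker",S(39,170),.03),("handle",S(663,60),.128),("trig",S(617,60),.122),("movtop",S(535,80),.06),("fixtop",S(437,72),.064)]:print(n,at_z("side",p,z))
for n,p,z in [("jar",T(237,338),.105),("timer",T(319,368),.042),("shaker",T(147,361),.03),("handle",T(650,298),.128),("trig",T(611,298),.122)]:print("t",n,at_z("top",p,z))
r=at_z("side",models.find_in("side","jar_centre")[0]["position"],.0525);print(r)
print(at_z("top",models.find_in("top","jar_centre")[0]["position"],.0525))
```

```text
side [[0.5753841699021238, -0.09270822366442844], [0.46764259478357484, -0.08888208641392412], [0.4607769125702884, -0.4099390779677677], [0.563109653741146, -0.42257821738496876]]
 origin (0.5193451841547546-0.17707167204857663j) yaw 88.03968892660217 res [0.0019 0.0005 0.0062 0.0056] scale 0.9972259800352428
top [[0.5754987977068157, -0.08785975945198612], [0.46904457328801663, -0.0889254817459594], [0.465489762040172, -0.40752512866678847], [0.568461761136006, -0.40975521480401056]]
 origin (0.5208049864346381-0.17202551685481154j) yaw 89.11524093997149 res [0.0019 0.0042 0.0043 0.0042] scale 0.9820571696484139
jar [0.4365 0.1564 0.105 ]
timer [0.4403 0.0615 0.042 ]
shaker [0.4501 0.285  0.03  ]
handle [ 0.5167 -0.3396  0.128 ]
trig [ 0.5209 -0.2953  0.122 ]
movtop [ 0.5382 -0.2206  0.06  ]
fixtop [ 0.5457 -0.1191  0.064 ]
t jar [0.4367 0.1611 0.105 ]
t timer [0.4389 0.0653 0.042 ]
t shaker [0.4382 0.2876 0.03  ]
t handle [ 0.5211 -0.3404  0.128 ]
t trig [ 0.5212 -0.2932  0.122 ]
[0.4376 0.1488 0.0525]
[0.4191 0.1646 0.0525]
```

```bash
python3 -m handwheel '[{"grip":-1,"travel":[0,0,0],"spin":1},{"grip":-1,"travel":[0,0,0],"spin":1},{"grip":-1,"travel":[0,0,0],"spin":1},{"grip":-1,"travel":[0,0,0],"spin":1},{"grip":-1,"travel":[0,0,0],"spin":1},{"grip":-1,"travel":[0,0,0],"spin":1},{"grip":-1,"travel":[0,0,0],"spin":1},{"grip":-1,"travel":[0,0,0],"spin":1}]' 30
python3 -m handwheel '[{"grip":-1,"travel":[0,0,0],"spin":1},{"grip":-1,"travel":[0,0,0],"spin":1},{"grip":-1,"travel":[0,0,0],"spin":1},{"grip":-1,"travel":[0,0,0],"spin":1},{"grip":-1,"travel":[0,0,0],"spin":1},{"grip":-1,"travel":[0,0,0],"spin":1},{"grip":-1,"travel":[0.5,-0.5,0],"spin":0.28},{"grip":-1,"travel":[1,-0.5,0],"spin":0}]'
```

```text
time_s: 2.2
tcp_pos: [0.2154, 0.6397, 0.2346]
eef_rot: [-180.0, 0.0, -58.8]
contact_force: [0.6, 0.2, -0.6]
gripper_width: 0.0874
gripper_force: 0.0
time_s: 3.2
tcp_pos: [0.2413, 0.602, 0.234]
eef_rot: [-180.0, -0.0, -90.0]
contact_force: [0.9, -0.8, -0.5]
gripper_width: 0.0876
gripper_force: 0.0
```

```bash
python3 -m handwheel '[{"grip":-1,"travel":[1,-0.45,0],"spin":0},{"grip":-1,"travel":[1,-0.45,0],"spin":0},{"grip":-1,"travel":[1,-0.45,0],"spin":0},{"grip":-1,"travel":[1,-0.45,0],"spin":0},{"grip":-1,"travel":[1,-0.45,0],"spin":0},{"grip":-1,"travel":[1,-0.45,0],"spin":0},{"grip":-1,"travel":[1,-0.45,0],"spin":0},{"grip":-1,"travel":[1,-0.45,0],"spin":0}]'
python3 -m handwheel '[{"grip":-1,"travel":[1,-0.45,0],"spin":0},{"grip":-1,"travel":[1,-0.45,0],"spin":0},{"grip":-1,"travel":[1,-0.45,0],"spin":0},{"grip":-1,"travel":[1,-0.45,0],"spin":0},{"grip":-1,"travel":[1,-0.45,0],"spin":0},{"grip":-1,"travel":[1,-0.45,0],"spin":0},{"grip":-1,"travel":[1,-0.45,0],"spin":0},{"grip":-1,"travel":[1,-0.45,0],"spin":0}]'
python3 -m handwheel '[{"grip":-1,"travel":[0.9,-0.3,0.5],"spin":0},{"grip":-1,"travel":[0.86,-0.35,0.5],"spin":0},{"grip":-1,"travel":[0,0,0],"spin":0}]'
python3 - <<'E'
from h import *
save("side","s1");save("top","t1")
o=[cv2.resize(cv2.imread("pics/s1.png")[150:280,150:350],(780,507)[:2] if 0 else (450,292)),cv2.resize(cv2.imread("pics/t1.png")[150:280,170:320],(338,292))]
cv2.imwrite("pics/crop1.png",np.hstack(o))
for c in("side","top"):
    for t in("jar_centre","fixed_face","moving_face"):print(c,t,[(x["position"],at_z(c,x["position"],.05),x["p"]) for x in models.find_in(c,t)[:2]])
E
```

```text
time_s: 4.2
tcp_pos: [0.3314, 0.4008, 0.2346]
eef_rot: [-180.0, 0.0, -90.0]
contact_force: [-0.2, 0.4, -0.3]
gripper_width: 0.0879
gripper_force: 0.0
time_s: 5.2
tcp_pos: [0.421, 0.2008, 0.2346]
eef_rot: [-180.0, 0.0, -90.0]
contact_force: [-0.7, 0.2, 0.9]
gripper_width: 0.0877
gripper_force: 0.0
time_s: 5.58
tcp_pos: [0.4366, 0.1563, 0.2087]
eef_rot: [179.9, -0.1, -90.1]
contact_force: [-0.2, 0.6, 0.3]
gripper_width: 0.0873
gripper_force: 0.0
side jar_centre []
side fixed_face []
side moving_face []
top jar_centre [([326.9, 219.4], array([ 0.50819315, -0.11465447,  0.05      ]), 0.22)]
top fixed_face []
top moving_face [([353.3, 217.0], array([ 0.52985682, -0.22863927,  0.05      ]), 0.5), ([356.5, 227.8], array([ 0.47617556, -0.2443317 ,  0.05      ]), 0.37)]
```

View pics/crop1.png

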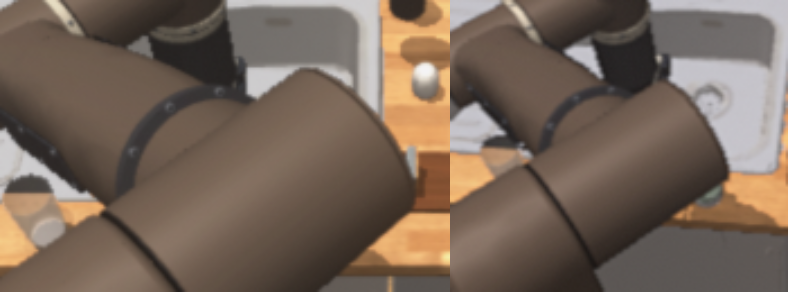

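The arm hides the jar, timer and clamp from both cameras here; the tumbler shows at the left. My earlier position estimates from the two cameras agree to within 5 mm, so I'll descend.

```bash
python3 -m handwheel '[{"grip":-1,"travel":[-0.04,0,1],"spin":0},{"grip":-1,"travel":[0,0,1],"spin":0},{"grip":-1,"travel":[0,0,1],"spin":0},{"grip":-1,"travel":[0,0,1],"spin":0},{"grip":-1,"travel":[0,0,1],"spin":0},{"grip":-1,"travel":[0,0,0.66],"spin":0},{"grip":-1,"travel":[0,0,0],"spin":0}]'
python3 -m handwheel '[{"grip":1,"travel":[0,0,0],"spin":0},{"grip":1,"travel":[0,0,0],"spin":0},{"grip":1,"travel":[0,0,0],"spin":0},{"grip":1,"travel":[0,0,0],"spin":0},{"grip":1,"travel":[0,0,0],"spin":0},{"grip":1,"travel":[0,0,0],"spin":0}]' 15
```

```text
time_s: 6.85
tcp_pos: [0.4362, 0.1592, 0.0672]
eef_rot: [179.9, -0.1, -90.0]
contact_force: [1.2, -0.2, -0.0]
gripper_width: 0.0875
gripper_force: 0.0
time_s: 7.6
tcp_pos: [0.4368, 0.1594, 0.0681]
eef_rot: [180.0, -0.0, -90.0]
contact_force: [-0.2, -0.7, 0.6]
gripper_width: 0.041
gripper_force: 14.9
```

```bash
python3 -m handwheel '[{"grip":1,"travel":[0,0,-0.5],"spin":0},{"grip":1,"travel":[0,0,-1],"spin":0},{"grip":1,"travel":[0,0,-1],"spin":0},{"grip":1,"travel":[0,0,-1],"spin":0},{"grip":1,"travel":[0.5,-0.3,-0.5],"spin":0},{"grip":1,"travel":[0.8,-0.3,0],"spin":0},{"grip":1,"travel":[1,-0.3,0],"spin":0},{"grip":1,"travel":[1,-0.3,0],"spin":0}]' 25
python3 -m handwheel '[{"grip":1,"travel":[1,-0.3,0],"spin":0},{"grip":1,"travel":[1,-0.3,0],"spin":0},{"grip":1,"travel":[1,-0.3,0],"spin":0},{"grip":1,"travel":[1,-0.3,0],"spin":0},{"grip":1,"travel":[1,-0.3,0],"spin":0},{"grip":1,"travel":[1,-0.3,0],"spin":0},{"grip":1,"travel":[1,-0.3,0],"spin":0},{"grip":1,"travel":[1,-0.03,0],"spin":0}]'
python3 -m handwheel '[{"grip":1,"travel":[0.8,0,0],"spin":0},{"grip":1,"travel":[0.5,0,0],"spin":0},{"grip":1,"travel":[0.3,0,0],"spin":0},{"grip":1,"travel":[0,0,0],"spin":0}]'
python3 - <<'E'
from h import *
np.set_printoptions(precision=3,suppress=True)
save("side","s2");save("top","t2")
o=[cv2.resize(cv2.imread("pics/s2.png")[150:270,290:440],(400,320)),cv2.resize(cv2.imread("pics/t2.png")[150:270,280:430],(400,320))]
cv2.imwrite("pics/crop2.png",np.hstack(o))
for c in("side","top"):
    for t in("jar_centre","fixed_face","moving_face"):print(c,t,[(x["position"],at_z(c,x["position"],.045),x["p"]) for x in models.find_in(c,t)[:2]])
E
```

```text
time_s: 8.6
tcp_pos: [0.467, 0.0755, 0.1681]
eef_rot: [180.0, -0.0, -90.0]
contact_force: [-0.7, -0.1, -1.2]
gripper_width: 0.0409
gripper_force: 24.8
time_s: 9.6
tcp_pos: [0.5201, -0.1247, 0.1678]
eef_rot: [180.0, -0.0, -90.0]
contact_force: [-0.1, 0.8, -1.1]
gripper_width: 0.0407
gripper_force: 24.8
time_s: 10.1
tcp_pos: [0.52, -0.1633, 0.168]
eef_rot: [180.0, 0.0, -90.0]
contact_force: [0.3, -0.3, -1.7]
gripper_width: 0.0407
gripper_force: 24.8
side jar_centre [([347.5, 218.8], array([ 0.547, -0.17 ,  0.045]), 0.55), ([386.3, 219.1], array([ 0.546, -0.308,  0.045]), 0.16)]
side fixed_face [([329.7, 224.5], array([ 0.523, -0.106,  0.045]), 0.5)]
side moving_face [([359.9, 226.6], array([ 0.514, -0.212,  0.045]), 0.65)]
top jar_centre []
top fixed_face [([351.5, 221.8], array([ 0.508, -0.222,  0.045]), 0.52), ([324.7, 217.6], array([ 0.52 , -0.104,  0.045]), 0.47)]
top moving_face [([283.0, 233.5], array([0.426, 0.067, 0.045]), 0.67)]
```

View pics/crop2.png

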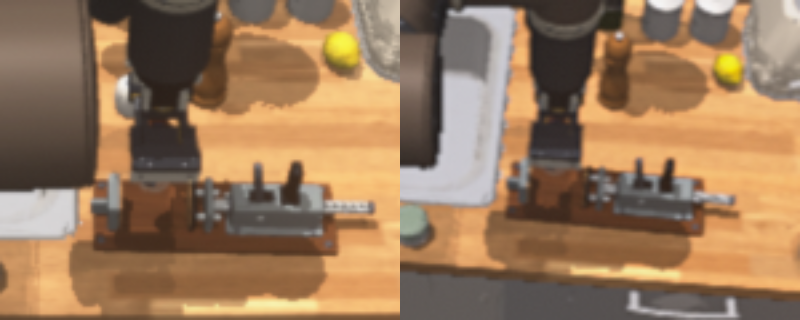

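Run:
```python
from h import *
for z in(.1,.185,.205):print(z,proj("side",[.52,-.163,z]),proj("top",[.52,-.163,z]))
im=cv2.imread("pics/s2.png")[185:250,315:420]
cv2.imwrite("pics/crop3.png",cv2.resize(im,(780,483),interpolation=cv2.INTER_CUBIC))
```

```text
0.1 [346.95792407 216.55353018] [338.52683787 211.59542689]
0.185 [348.57513371 202.02372195] [339.19708044 200.18407273]
0.205 [348.97968615 198.38902352] [339.36337733 197.3527504 ]
```

View pics/crop3.png

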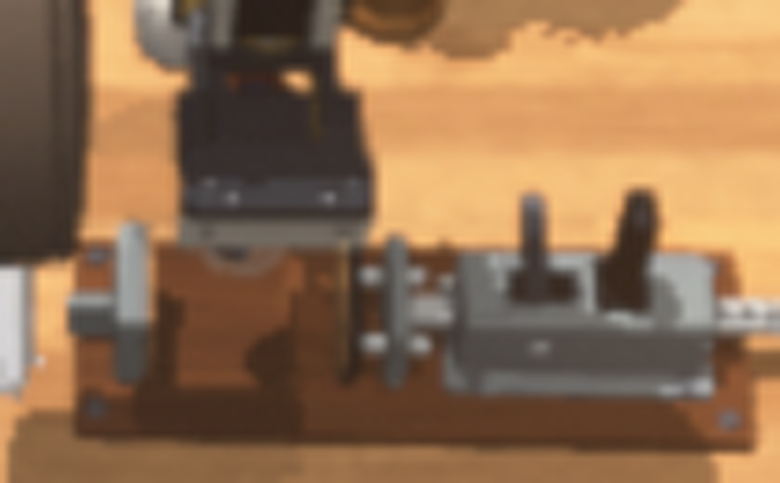

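The gripper with the jar (its base peeking out at crop (240,262)) hangs between the fixed jaw (crop x≈147) and the pushing face (crop x≈342). I'll shift about 10 mm toward the housing and lower the jar.

```bash
python3 - <<'E'
from h import *
P=lambda x,y:(315+x/7.43,185+y/7.43)
print(at_z("side",P(147,225),.064),at_z("side",P(150,320),.064),at_z("side",P(342,245),.06),at_z("side",P(640,195),.128),at_z("side",P(532,198),.122))
E
python3 -m handwheel '[{"grip":1,"travel":[0.4,0,0.5],"spin":0},{"grip":1,"travel":[0,0,1],"spin":0},{"grip":1,"travel":[0,0,1],"spin":0},{"grip":1,"travel":[0,0,0.5],"spin":0},{"grip":1,"travel":[0,0,0.3],"spin":0},{"grip":1,"travel":[0,0,0.1],"spin":0},{"grip":1,"travel":[0,0,0.08],"spin":0},{"grip":1,"travel":[0,0,0],"spin":0}]'
```

```text
[ 0.54949967 -0.12364382  0.064     ] [ 0.49637852 -0.12348199  0.064     ] [ 0.54058829 -0.21606085  0.06      ] [ 0.52244048 -0.34417498  0.128     ] [ 0.52498777 -0.29616358  0.122     ]
time_s: 11.5
tcp_pos: [0.5204, -0.173, 0.0815]
eef_rot: [-180.0, -0.0, -90.0]
contact_force: [0.5, -0.3, -0.5]
gripper_width: 0.0411
gripper_force: 24.8
```

```bash
python3 -m handwheel '[{"grip":1,"travel":[0,0,0.04],"spin":0},{"grip":1,"travel":[0,0,0],"spin":0}]'; python3 -m handwheel '[{"grip":1,"travel":[0,0,0.04],"spin":0},{"grip":1,"travel":[0,0,0],"spin":0}]'
```

```text
time_s: 11.75
tcp_pos: [0.5201, -0.173, 0.0802]
eef_rot: [-180.0, 0.0, -90.0]
contact_force: [0.8, -0.6, -0.5]
gripper_width: 0.0404
gripper_force: 24.8
time_s: 12.0
tcp_pos: [0.5202, -0.1733, 0.08]
eef_rot: [-180.0, -0.0, -90.0]
contact_force: [-3.2, 0.5, 7.7]
gripper_width: 0.0402
gripper_force: 24.9
```

```bash
python3 -m handwheel '[{"grip":-1,"travel":[0,0,-0.03],"spin":0},{"grip":-1,"travel":[0,0,0],"spin":0},{"grip":-1,"travel":[0,0,0],"spin":0},{"grip":-1,"travel":[0,0,0],"spin":0},{"grip":-1,"travel":[0,0,-0.5],"spin":0},{"grip":-1,"travel":[0,0,-1],"spin":0},{"grip":-1,"travel":[0,0,-1],"spin":0},{"grip":-1,"travel":[0,0,-1],"spin":0}]'
python3 -m handwheel '[{"grip":-1,"travel":[0.5,0,-0.5],"spin":0},{"grip":-1,"travel":[1,0,0],"spin":0},{"grip":-1,"travel":[1,0,0],"spin":0},{"grip":-1,"travel":[1,0,0],"spin":0},{"grip":-1,"travel":[1,0,0],"spin":0},{"grip":-1,"travel":[0.9,0,0],"spin":0},{"grip":-1,"travel":[0.5,0,0],"spin":0},{"grip":-1,"travel":[0,0,0],"spin":1}]'
python3 -m handwheel '[{"grip":-1,"travel":[0,0,0],"spin":1},{"grip":-1,"travel":[0,0,0],"spin":1},{"grip":-1,"travel":[0,0,0],"spin":1},{"grip":-1,"travel":[0,0,0],"spin":1},{"grip":-1,"travel":[0,0,0],"spin":1},{"grip":-1,"travel":[0,0,0],"spin":1},{"grip":-1,"travel":[0,0,0],"spin":1},{"grip":-1,"travel":[0,0,0],"spin":1}]'
python3 -m handwheel '[{"grip":-1,"travel":[0,0,0],"spin":1},{"grip":-1,"travel":[0,0,0],"spin":1},{"grip":-1,"travel":[0,0,0],"spin":1},{"grip":-1,"travel":[0,0,0],"spin":1},{"grip":-1,"travel":[0,0,0],"spin":1},{"grip":-1,"travel":[0,0,0],"spin":1},{"grip":-1,"travel":[0,0,0],"spin":1},{"grip":-1,"travel":[0,0,0],"spin":1}]'
python3 -m handwheel '[{"grip":-1,"travel":[0,0,0],"spin":1},{"grip":-1,"travel":[0,0,0],"spin":0}]'
python3 - <<'E'
from h import *
save("side","s3");save("top","t3")
o=[cv2.resize(cv2.imread("pics/s3.png")[165:255,310:430],(480,360)),cv2.resize(cv2.imread("pics/t3.png")[165:255,310:410],(320,288))]
o[1]=cv2.copyMakeBorder(o[1],0,72,0,0,cv2.BORDER_CONSTANT)
cv2.imwrite("pics/crop4.png",np.hstack(o))
for t in("jar_centre","trigger_grip","handle_grip"):print(t,[(x["position"],x["p"]) for x in models.find_in("side",t)[:2]])
E
```

```text
time_s: 13.0
tcp_pos: [0.5202, -0.1731, 0.1691]
eef_rot: [-179.9, -0.0, -90.0]
contact_force: [0.6, -0.3, -1.3]
gripper_width: 0.0874
gripper_force: 0.0
time_s: 14.0
tcp_pos: [0.5196, -0.3216, 0.1795]
eef_rot: [180.0, 0.0, -95.2]
contact_force: [0.5, -0.2, -0.0]
gripper_width: 0.0874
gripper_force: 0.0
time_s: 15.0
tcp_pos: [0.5199, -0.3206, 0.1798]
eef_rot: [180.0, -0.0, -135.2]
contact_force: [0.3, -0.8, 0.5]
gripper_width: 0.0872
gripper_force: 0.0
time_s: 16.0
tcp_pos: [0.5199, -0.3206, 0.1798]
eef_rot: [180.0, -0.0, -175.2]
contact_force: [-0.0, -1.7, 0.8]
gripper_width: 0.0874
gripper_force: 0.0
time_s: 16.25
tcp_pos: [0.5199, -0.3206, 0.1798]
eef_rot: [180.0, -0.0, -180.0]
contact_force: [0.1, 0.1, 0.1]
gripper_width: 0.0876
gripper_force: 0.0
jar_centre [([351.4, 222.4], 0.75)]
trigger_grip [([387.5, 219.3], 0.51)]
handle_grip [([375.8, 229.7], 0.75)]
```

View pics/crop4.png

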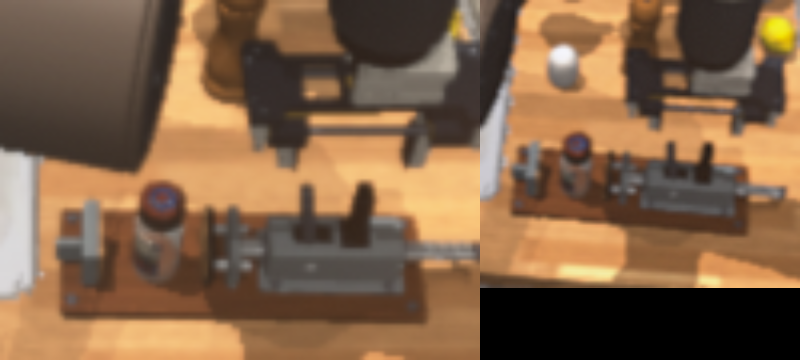

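The jar stands upright between the jaws (crop (160,235)); the open fingers hang above and behind the trigger (307,210) and handle (358,215), centred on them once perspective is allowed for. Lowering over both.

```bash
python3 -m handwheel '[{"grip":-1,"travel":[0,0,0.8],"spin":0},{"grip":-1,"travel":[0,0,1],"spin":0},{"grip":-1,"travel":[0,0,1],"spin":0},{"grip":-1,"travel":[0,0,0.6],"spin":0},{"grip":-1,"travel":[0,0,0.24],"spin":0},{"grip":-1,"travel":[0,0,0],"spin":0}]'
python3 -m handwheel '[{"grip":1,"travel":[0,-0.2,0],"spin":0},{"grip":1,"travel":[0,-0.1,0],"spin":0},{"grip":1,"travel":[0,-0.06,0],"spin":0},{"grip":1,"travel":[0,0,0],"spin":0},{"grip":1,"travel":[0,0,0],"spin":0},{"grip":1,"travel":[0,0,0],"spin":0}]' 20
```

```text
time_s: 17.25
tcp_pos: [0.5202, -0.3207, 0.089]
eef_rot: [-180.0, -0.0, -180.0]
contact_force: [-0.7, -0.1, -0.2]
gripper_width: 0.0875
gripper_force: 0.0
time_s: 18.0
tcp_pos: [0.5204, -0.33, 0.09]
eef_rot: [-180.0, 0.1, 180.0]
contact_force: [-0.8, 1.4, 7.4]
gripper_width: 0.0433
gripper_force: 21.4
```

```bash
for i in 1 2; do python3 -m handwheel '[{"grip":-1,"travel":[0,0,0],"spin":0},{"grip":-1,"travel":[0,0,0],"spin":0},{"grip":-1,"travel":[0,0,0],"spin":0},{"grip":-1,"travel":[0,0,0],"spin":0}]'; python3 -m handwheel '[{"grip":1,"travel":[0,0,0],"spin":0},{"grip":1,"travel":[0,0,0],"spin":0},{"grip":1,"travel":[0,0,0],"spin":0},{"grip":1,"travel":[0,0,0],"spin":0},{"grip":1,"travel":[0,0,0],"spin":0},{"grip":1,"travel":[0,0,0],"spin":0}]'; done
python3 - <<'E'
from h import *
save("side","s4")
cv2.imwrite("pics/crop5.png",cv2.resize(cv2.imread("pics/s4.png")[165:255,310:430],(800,600),interpolation=cv2.INTER_CUBIC))
E
```

```text
time_s: 18.5
tcp_pos: [0.52, -0.3299, 0.0888]
eef_rot: [-180.0, -0.0, 180.0]
contact_force: [0.6, 1.0, 0.5]
gripper_width: 0.0777
gripper_force: 0.0
time_s: 19.25
tcp_pos: [0.5198, -0.3299, 0.0893]
eef_rot: [-180.0, -0.0, 180.0]
contact_force: [-2.8, -0.1, 5.8]
gripper_width: 0.0436
gripper_force: 21.2
time_s: 19.75
tcp_pos: [0.52, -0.3299, 0.0886]
eef_rot: [-180.0, -0.0, 180.0]
contact_force: [-0.7, 0.0, 0.7]
gripper_width: 0.0779
gripper_force: 0.0
time_s: 20.5
tcp_pos: [0.5199, -0.33, 0.0895]
eef_rot: [-180.0, -0.0, 180.0]
contact_force: [-1.9, 0.2, 6.8]
gripper_width: 0.0428
gripper_force: 21.5
```

View pics/crop5.png

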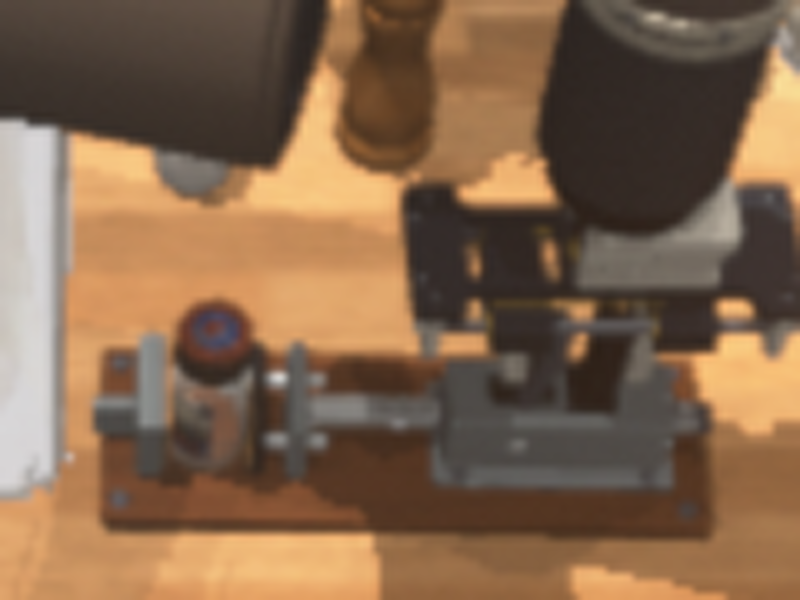

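The jar now stands nearly against the fixed jaw (gap about 10 crop px ≈ 5 mm), with the pushing face on its right and its spring still extended. For the last stroke I'll ramp the closure slowly and watch the force.

```bash
python3 -m handwheel '[{"grip":-1,"travel":[0,0,0],"spin":0},{"grip":-1,"travel":[0,0,0],"spin":0},{"grip":-1,"travel":[0,0,0],"spin":0},{"grip":-1,"travel":[0,0,0],"spin":0},{"grip":-0.75,"travel":[0,0,0],"spin":0},{"grip":-0.65,"travel":[0,0,0],"spin":0},{"grip":-0.55,"travel":[0,0,0],"spin":0},{"grip":-0.55,"travel":[0,0,0],"spin":0}]' 20
for i in 1; do python3 -m handwheel '[{"grip":-0.5,"travel":[0,0,0],"spin":0},{"grip":-0.45,"travel":[0,0,0],"spin":0},{"grip":-0.45,"travel":[0,0,0],"spin":0}]'; python3 -m handwheel '[{"grip":-0.38,"travel":[0,0,0],"spin":0},{"grip":-0.38,"travel":[0,0,0],"spin":0}]';python3 -m handwheel '[{"grip":-0.3,"travel":[0,0,0],"spin":0},{"grip":-0.3,"travel":[0,0,0],"spin":0}]';done
```

```text
time_s: 21.55
tcp_pos: [0.52, -0.3288, 0.0892]
eef_rot: [180.0, -0.0, 180.0]
contact_force: [-1.4, 8.2, 5.5]
gripper_width: 0.0686
gripper_force: 4.0
time_s: 21.92
tcp_pos: [0.52, -0.3284, 0.0894]
eef_rot: [179.9, -0.0, -180.0]
contact_force: [-0.1, 10.4, 8.0]
gripper_width: 0.064
gripper_force: 5.1
time_s: 22.18
tcp_pos: [0.5199, -0.3284, 0.0895]
eef_rot: [179.9, -0.0, -180.0]
contact_force: [-1.6, 10.3, 8.4]
gripper_width: 0.0609
gripper_force: 5.2
time_s: 22.42
tcp_pos: [0.5199, -0.3282, 0.0896]
eef_rot: [179.9, -0.0, -180.0]
contact_force: [-2.2, 12.7, 10.3]
gripper_width: 0.0568
gripper_force: 6.2
```

```bash
python3 -m handwheel '[{"grip":-0.22,"travel":[0,0,0],"spin":0},{"grip":-0.22,"travel":[0,0,0],"spin":0}]'; python3 -m handwheel '[{"grip":-0.16,"travel":[0,0,0],"spin":0},{"grip":-0.16,"travel":[0,0,0],"spin":0}]'
python3 - <<'E'
from h import *
save("side","s5")
cv2.imwrite("pics/crop6.png",cv2.resize(cv2.imread("pics/s5.png")[165:255,310:430],(800,600),interpolation=cv2.INTER_CUBIC))
E
```

```text
time_s: 22.68
tcp_pos: [0.5199, -0.3275, 0.0897]
eef_rot: [179.9, -0.0, 180.0]
contact_force: [-2.7, 16.0, 13.1]
gripper_width: 0.054
gripper_force: 8.1
time_s: 22.92
tcp_pos: [0.5198, -0.3267, 0.0897]
eef_rot: [179.8, -0.0, 180.0]
contact_force: [-2.7, 20.2, 13.9]
gripper_width: 0.0511
gripper_force: 10.3
```

View pics/crop6.png

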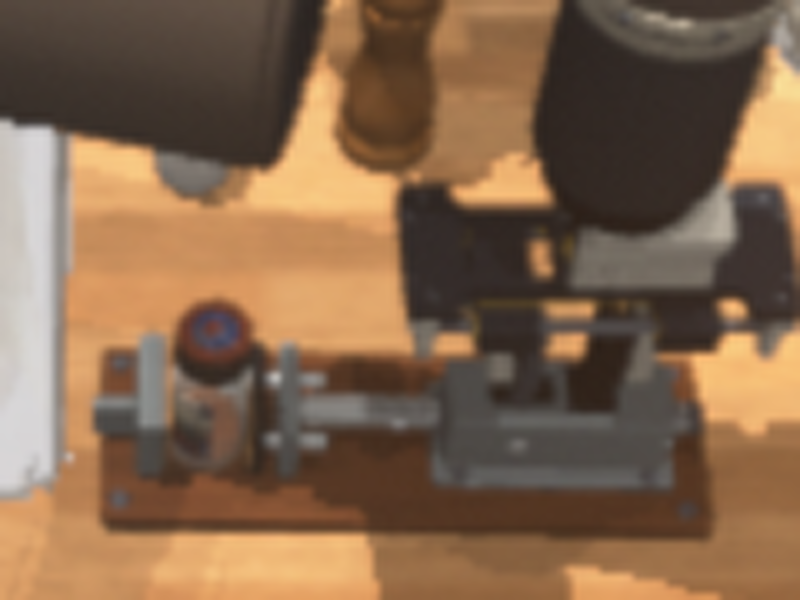

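The jar hasn't moved and sits against the fixed jaw. The jaw plate has advanced from crop x≈297 to 287, about 5 mm, while the face stayed on the jar, so the spring is compressed. The 20 N trigger load less about 9.5 N for spring and drag leaves roughly 10 N on the jar. Settling, then handing in.

```bash
python3 -m handwheel '[{"grip":-0.16,"travel":[0,0,0],"spin":0},{"grip":-0.16,"travel":[0,0,0],"spin":0},{"grip":-0.16,"travel":[0,0,0],"spin":0},{"grip":-0.16,"travel":[0,0,0],"spin":0}]'; python3 -c "
from plant import close_job
print(close_job())"
```

```text
time_s: 23.48
tcp_pos: [0.5198, -0.3267, 0.0897]
eef_rot: [179.8, -0.0, 180.0]
contact_force: [-2.4, 20.2, 14.7]
gripper_width: 0.051
gripper_force: 10.2
the job is handed in; nothing more can be done
None
```

I handed the job in at 23.5 s: the jar stands upright between the jaws, pressed with an estimated 10 N or so (worked out from the trigger load, not measured directly), and the trigger is still held squeezed; no verdict came back.

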